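# Open the ratchet jaw of a module rack

### The job

Make room in the module rack: press the ratchet release pad on top of the sliding jaw down with a fingertip and, keeping it pressed, push the jaw back along its bar, away from the modules, until it is against the block at the bar's end; then let go so that the pad springs up. Leave the modules and the adapter as they are: do not lift, shift or tip them.

Things in the scene. Friction and masses are not known exactly. Their poses are not given: they have to be found in the camera images.
- rack: Fixed rack on the desk: grey base plate 12 mm thick, x -59..67, y -135..135 mm; origin on the desk, z up, y along the bar. At +y (robot's left) a fixed aluminium jaw, 62 mm high, face at y = 116 mm; at x = 42 mm (far side) a flat steel bar, ratchet teeth under it, running to the end block at -y (robot's right). Yaw at most about 15 degrees.
- bar_end (a point): Middle of the end block's face, which looks along +y at the sliding jaw, on the rack at x = 42, y = -122 mm, 37 mm above the desk. The aluminium block is 44 mm wide (x), 12 mm thick, 62 mm high.
- jaw (a joint): Sliding jaw along the bar, m: 0 nearest the fixed jaw, grows along the rack's -y, 0.110 = against the end block; starts at 0.005 to 0.05. An aluminium plate across the rack and behind it a black carriage on the bar, 40 x 54 mm (x, y), both about 60 mm high. The ratchet (8 mm teeth) blocks it backward while the pad is up; with the pad down about 2 N slides it; no spring.
- release (a joint): Grey release pad on the carriage, how far it is sunk, m: 0 = up (up to 0.004 where it rests on a tooth), 0.010 = down on a hard stop. From 0.005 on the ratchet is free; 0.006 to 0.010 is right for pushing. Spring: 2.5 N to start, 5.5 N fully down; it springs up and locks when let go.
- release_top (a point): Centre of the release pad's top, 82 mm above the desk when up; travels with the jaw and sinks with the pad. The pad is 36 x 40 mm (rack x, y), 6 mm thick, free on three sides; the push wall stands at its -y side. Nothing near it is higher except that wall. Axes as the rack's.
- push_wall (a point): Middle of the face, looking along +y, of the upright black wall at the -y end of the carriage: 24 mm in -y from the pad's centre, 92 mm above the desk. The wall is 40 mm wide (x), 8 mm thick, its top 104 mm above the desk. A fingertip that holds the pad down pushes this wall to move the jaw. Axes as the rack's.
- slim_1: Slim light-grey rail module, 88 x 18 x 58 mm (x, y, z), standing loose on the rack's base plate between the jaws; origin in the centre of its underside.
- slim_2: Slim green rail module, 88 x 22 x 58 mm (x, y, z), standing loose on the rack's base plate beside the other one; origin in the centre of its underside.
- wide_module: Wide grey rail module, 88 x 36 x 58 mm (x, y, z), waiting loose on the desk beside the rack's fixed jaw (+y end); origin in the centre of its underside.
- adapter: Black mains adapter, 42 x 109 x 30 mm (x, y, z), lying loose on the desk beside the rack's end block (-y end), lengthwise along the rack's x; origin in the centre of its underside.

How it is judged (in metres and radians):
On the way, in this order (a step that is already met when the one before it is completed fails the run):
1. the release pad is pressed down by the robot's fingertip, the jaw not yet back (value of joint release above 0.0045 m and distance between the grasp point and release_top below 0.08 m and value of joint jaw below 0.08 m), for 0.1 s.
2. the jaw is pushed back against the end block (value of joint jaw above 0.104 m), for 0.1 s.
At the end, for the whole second after the job is handed in: The sliding jaw is at rest within 6 mm of the end block, the release pad has sprung up (sunk less than 4.5 mm), the two slim modules stand within 10 mm and the wide module and the adapter within 15 mm of where they were, all modules upright (value of joint jaw above 0.104 m and value of joint release below 0.0045 m and not (velocity of joint jaw above 0.01 m/s) and not (velocity of joint jaw below -0.01 m/s) and distance of each of slim_1, slim_2 from where it was at the start of the episode below 0.01 m and angle between each of slim_1, slim_2, wide_module's own z axis and vertical below 0.1 rad and distance of each of wide_module, adapter from where it was at the start of the episode below 0.015 m); the robot touches nothing.
It fails at once if a slim module in the rack is shifted, lifted or tipped (distance of any of slim_1, slim_2 from where it was at the start of the episode above 0.01 m or angle between any of slim_1, slim_2's own z axis and vertical above 0.2 rad).
It fails at once if the wide module or the adapter is shifted, lifted or tipped (distance of any of wide_module, adapter from where it was at the start of the episode above 0.015 m or angle between wide_module's own z axis and vertical above 0.2 rad).
It also fails if it takes over 35 s, if anything falls off the work surface, if the arm or the gripper's body presses on something with over 40 N, if the wrist force passes 120 N, or if a joint passes its speed limit or range.

### The arm

A 6-joint arm with a two-finger parallel gripper is mounted at the origin on the work surface; the furniture and walls round the work are solid. World frame = base frame: x ahead of the robot, y to its left, z up, the work surface at z = 0. Lengths are in mm, angles in rad, forces in N, time in s.
With the tool pointing down it reaches from about 275 to 750 mm from the base axis. Payload 10.2 kg.
Tool frame: the origin (TCP) lies between the finger pads; the fingertips stand 11 mm ahead of it and the grasp point (between the pads) lies 8 mm behind it; z points along the fingers, y is the line along which they close (so a half turn about z gives the same grasp; the last joint's range is limited). The gripper opens to 85 mm and grips with 20 to 120 N. Pads are 22 mm wide; open, the fingers measure 114 mm over their backs; the gripper's body (76 mm by 85 mm) begins 54 mm behind the grasp point. The pads swing forward as they close: fully open they stand 13 mm farther back than shut.
Start: joints at [0.955, 0.313, 1.498, -0, 1.331, -0.223], TCP at [200.971, 485.017, 210.694] pointing down, gripper open.
Joint ranges: [-2.94, 2.94], [-0.97, 2.17], [0.19, 2.56], [-1.23, 4.37], [0.02, 3.11], [-2.88, 2.88]. Speed limits (rad/s): [2.39, 2.39, 3.01, 3.14, 3.14, 3.14].

### API

Orientations are given as a rotation vector (axis times angle).
In Python, from cell import manip gives the robot as it stands.
- The arm moves only by the tool drive_tool, never from a script. Its argument "motion" is a list of rows, each a list of 3 entries, a list of its own where there are three numbers: the closure, from -1 (fully open) to 1 (shut), then the shift along the tool's x, y, z in cm, then the turn, a rotation vector about the tool's x, y, z in degrees. A call has 1 to 12 rows; each row is the pose to reach, as a shift and turn from the pose commanded when the call began, along the tool's axes at that moment; what a row does not reach only later rows make up. A row lasts 1/12 s, in which the tool goes at most 41.7 mm and 7.16 degrees, less where a joint would pass 70% of its speed; a pose out of reach is approached as far as the arm can. A call with a gripper value outside its range is refused whole. The fingers move at their own pace and stop on an object; the grip force is fixed at half the most. Time passes only in rows, so rows that repeat a pose let the fingers close. It gives the time, the measured TCP pose, the force, the opening and the grip force at its end, in the units of the state.
- manip.read_state(): the state, without advancing time (a new reading comes with each control period).
- manip.capture(name): name is "side" or "top"; returns (picture, depth): 420x560x3 uint8, blue, green, red; 420x560 float32, mm along the optical axis (not along the pixel's ray), 0 where there is no reading.
- manip.camera_params(name): a dict with "fx", "fy", "cx", "cy" (pixels), "k1" (the pictures are not rectified: a ray, as slopes to the right and down, at radius r is drawn at 1 + k1 r^2 times it, then the intrinsics apply), "cam_to_world" (4x4, takes a point from camera to world coordinates). Camera axes: x right, y down, z forward; pixel columns grow to the right and rows downward; lengths in mm; the calibration is good to about 2 mm. A picture is of the moment at which its call begins. camera_params takes no time and is no camera call.
- manip.sign_off(): hands the job in; it is judged then, once.
The state is a dict: "time": time; "q": joint angles; "qd": joint speeds; "tau": joint torques, N m; "eef_pos": TCP position; "orientation": TCP orientation; "contact_force": force on the tool from outside, world axes, zero at the start; "torque": the same for the moment, N m; "opening": opening from 0.0 (shut) to 1.0 (fully open); "finger_force": force on a finger pad.
Only numpy, scipy, OpenCV 4.12 (cv2) and the standard library are available. Lean on these libraries where they do the work, as an engineer would, in place of code of your own. Each camera call takes 0.05 s, during which the arm holds its last target. There are 200 camera calls.

## Working session

There is one attempt and no reset: what is moved stays moved. The work goes in short steps, Python scripts to look and compute and a tool call to move; the robot and the scene stay as the last step left them, time stands still between calls to the robot, and variables do not carry over. Pictures are saved under pics/ and viewed, at most 10 in all, crops included, and the job is handed in when it is done.

Besides the shell and the picture viewer there is one more tool, called after ">>>" by a JSON object that holds its "fn" and its "kwargs". drive_tool: Moves the arm, as the interface text tells. Its arguments: {"type":"object","properties":{"motion":{"type":"array","items":{"type":"array"}}},"required":["motion"]}

```bash
mkdir -p pics; cat > h.py <<'E'
from cell import manip
import numpy as np, cv2
def pts(name):
    im,d=manip.capture(name); p=manip.camera_params(name)
    v,u=np.mgrid[0:420,0:560].astype(float)
    K=np.array([[p['fx'],0,p['cx']],[0,p['fy'],p['cy']],[0,0,1]])
    xy=cv2.undistortPoints(np.dstack([u,v]).reshape(-1,1,2),K,np.array([p['k1'],0,0,0.])).reshape(420,560,2)
    c=np.dstack([xy[...,0]*d,xy[...,1]*d,d])
    T=np.array(p['cam_to_world']); w=c@T[:3,:3].T+T[:3,3]; w[d==0]=np.nan
    return im,w
E
python3 - <<'E'
from h import *
s=manip.read_state(); print(s['time'],s['eef_pos'],s['orientation'],s['contact_force'],s['opening'])
for n in('top','side'):
    im,w=pts(n); cv2.imwrite(f'pics/{n}0.png',im); np.savez(f'{n}0.npz',im=im,w=w)
    print(np.array(manip.camera_params(n)['cam_to_world']).round(2))
E
```

```text
0.0 [200.80478035 484.7828018  210.13869959] [-6.12961740e-01 -3.08065926e+00  1.81857407e-03] [-0.48998467 -0.01073688  0.70657293] 1.0006759615571126
[[ 2.0000e-02 -9.8000e-01  1.9000e-01  2.4862e+02]
 [-1.0000e+00 -2.0000e-02 -0.0000e+00  3.0900e+01]
 [ 1.0000e-02 -1.9000e-01 -9.8000e-01  9.9281e+02]
 [ 0.0000e+00  0.0000e+00  0.0000e+00  1.0000e+00]]
[[ 9.4000e-01 -1.9000e-01  2.7000e-01  2.0887e+02]
 [-3.3000e-01 -5.0000e-01  8.0000e-01 -6.6795e+02]
 [-2.0000e-02 -8.5000e-01 -5.3000e-01  5.4276e+02]
 [ 0.0000e+00  0.0000e+00  0.0000e+00  1.0000e+00]]
```

View pics/top0.png

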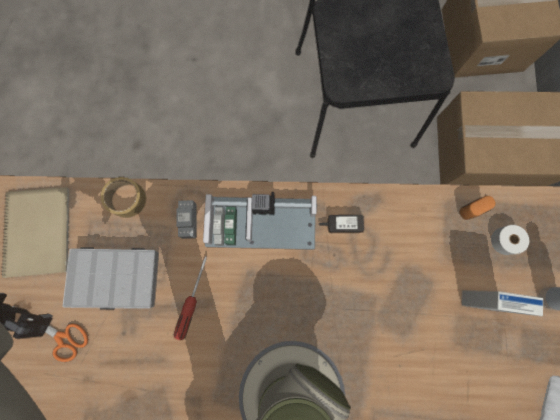

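View pics/side0.png

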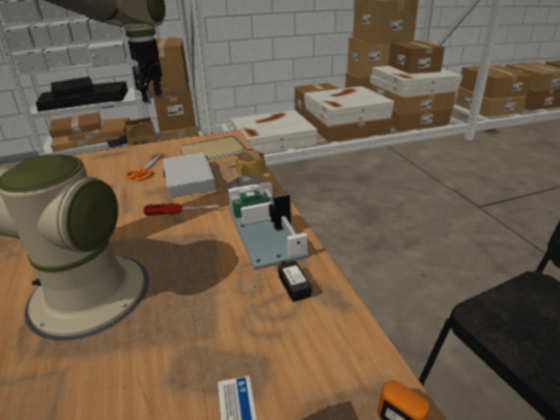

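The top view shows the rack at about (205–316, 194–250). The sliding plate is at u≈250, the black carriage and pad at (262,203), and the end block at (313,205). The side view shows the black push wall at (287,208) and the end block at (297,245).

```bash
python3 - <<'E'
from h import *
z=np.load('top0.npz'); im,w=z['im'],z['w']
cv2.imwrite('pics/topcrop.png',cv2.resize(im[180:260,170:370],None,fx=4,fy=4,interpolation=cv2.INTER_CUBIC))
Z=w[...,2]
np.set_printoptions(linewidth=250)
print('cols',list(range(242,280)))
for r in range(190,220,1): print(r,Z[r,242:280].round().astype(int))
print('endblock'); 
for r in range(194,216,2): print(r,Z[r,306:322].round().astype(int))
for p in [(250,200),(250,235),(262,203),(270,203),(208,205),(208,240),(313,200),(313,212),(290,247),(220,247)]: print(p,w[p[1],p[0]].round(1))
z=np.load('side0.npz'); im=z['im']
cv2.imwrite('pics/sidecrop.png',cv2.resize(im[170:310,210:330],None,fx=4,fy=4,interpolation=cv2.INTER_CUBIC))
E
```

```text
cols [242, 243, 244, 245, 246, 247, 248, 249, 250, 251, 252, 253, 254, 255, 256, 257, 258, 259, 260, 261, 262, 263, 264, 265, 266, 267, 268, 269, 270, 271, 272, 273, 274, 275, 276, 277, 278, 279]
190 [-3  1  0 -3  2  2 -2 -1 -3  1  2  1 -2  0  1 -1  1  1  0  2 -1 -2  2  2 -3 -2  5 -1  2 -2 -1 -4  0 -5 -2 -1 -2  2]
191 [-1 -3 -1  0 -1  2 -3 -6 -2 -3 -1 -4 -3 -2 -1 -4 -1 -1 -1  2 -1 -1 -1  0 -2  2 -2  1  0  2 -4 -2 -3 -1 -2 -2  3  4]
192 [ -2   2  -3  -3   0  -2  -3   0  -3  -2  -2   1   2   2  -3   0  -1   2   2  -2   1   3   1   2  -2   0   1   0  -1 101 103 103  -3   3  -2  -1   3  -4]
193 [-9223372036854775808                   -1                   -5                   -3                   -2                   -2                   -1                    3                   -1                   -1                   -1
                    0                   -3                    1                   -1                   -1                    1                    2                    2                   -2                    0                    0
                   -1                 
[... 6674 characters left out ...]
             11                   37 -9223372036854775808                   54                   55                   57                   51                   -1
                   -3                    1                   -1                   -1                    0]
(250, 200) [446.9 106.7  56.7]
(250, 235) [363.1 103.9  55.9]
(262, 203) [435.2  76.7  81. ]
(270, 203) [431.3  57.6 101.5]
(208, 205) [431.1 204.3  64.9]
(208, 240) [349.  200.6  61.1]
(313, 200) [448.7 -43.   62.4]
(313, 212) [419.4 -43.   63.9]
(290, 247) [340.9   8.7  11.9]
(220, 247) [338.2 180.2   6.9]<stdin>:7: RuntimeWarning: invalid value encountered in cast
<stdin>:9: RuntimeWarning: invalid value encountered in cast
```

View pics/topcrop.png

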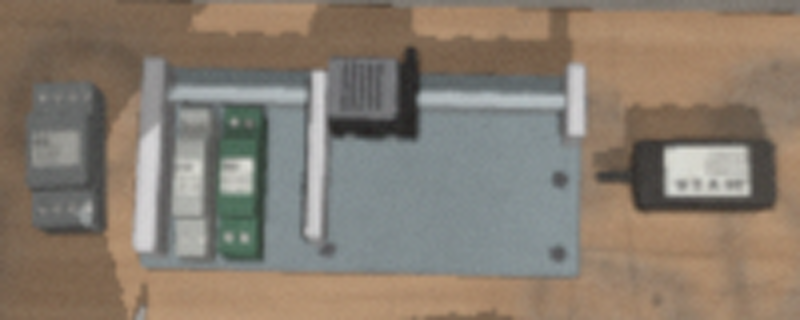

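View pics/sidecrop.png

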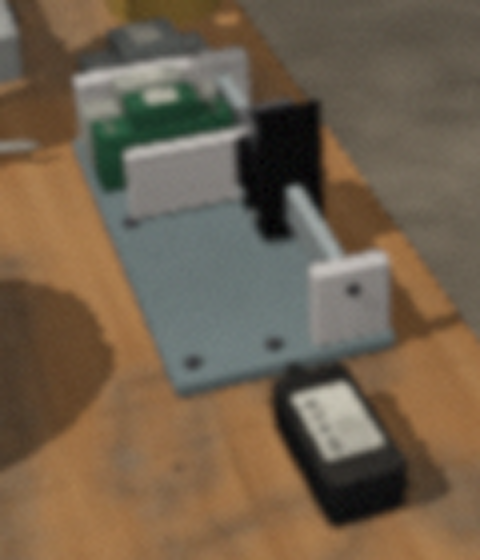

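The crops show the pad near (365,88) in the top crop, which is about (261,202) in the full picture. The wall is at its right, and there is free space between the jaw and the end block.

```bash
cat >> h.py <<'E'
def measure(w):
    Z=w[...,2]; roi=np.zeros(Z.shape,bool); roi[185:220,235:318]=1
    X=w[...,:2]
    m=roi&(Z>75)&(Z<90); m=cv2.morphologyEx(m.astype(np.uint8),cv2.MORPH_OPEN,np.ones((5,5),np.uint8))>0
    pad=X[m]; c,sz,a=cv2.minAreaRect(pad.astype(np.float32)); print('pad',np.round(c,1),np.round(sz,1),round(a,1),'mean',pad.mean(0).round(1),np.median(Z[m]).round(1))
    m=roi&(Z>97); c,sz,a=cv2.minAreaRect(X[m].astype(np.float32)); print('wall',np.round(c,1),np.round(sz,1),round(a,1),X[m].mean(0).round(1))
    m=roi&(Z>46)&(Z<56)&(w[...,1]<45)&(w[...,1]>-30)
    v=np.polyfit(X[m][:,1],X[m][:,0],1); print('bar x=',v,'yaw deg',-np.degrees(np.arctan(v[0])))
    m=roi&(Z>55)&(Z<68)&(w[...,1]<-30); print('endblock',X[m].mean(0).round(1))
E
python3 - <<'E'
from h import *
w=np.load('top0.npz')['w']; measure(w)
from scipy.spatial.transform import Rotation as R
r=R.from_rotvec(manip.read_state()['orientation']); print(r.as_matrix().round(3))
Z=w[...,2]; m=np.zeros(Z.shape,bool); m[195:250,200:216]=1; m&=(Z>57)&(Z<70); print('fixed jaw',cv2.minAreaRect(w[m][:,:2].astype(np.float32)))
E
```

```text
pad [439.   81.5] [36.3 37.8] 0.7 mean [437.8  81.6] 81.6
wall [438.4  54.3] [37.6  7. ] 1.3 [436.9  53.7]
bar x= [1.55272415e-02 4.37854546e+02] yaw deg -0.8895739208564301
endblock [437.3 -43.3]
[[-0.924  0.383 -0.001]
 [ 0.383  0.924 -0.001]
 [ 0.    -0.001 -1.   ]]
fixed jaw ((400.4742431640625, 199.78744506835938), (112.44963073730469, 29.588376998901367), 1.5852065086364746)
```

>>> {"fn": "drive_tool", "kwargs": {"motion": [[1,[-37.6,-28.8,3],[0,0,68]],[1,[-37.6,-28.8,3],[0,0,68]],[1,[-37.6,-28.8,3],[0,0,68]],[1,[-37.6,-28.8,3],[0,0,68]],[1,[-37.6,-28.8,3],[0,0,68]],[1,[-37.6,-28.8,3],[0,0,68]],[1,[-37.6,-28.8,3],[0,0,68]],[1,[-37.6,-28.8,3],[0,0,68]],[1,[-37.6,-28.8,3],[0,0,68]],[1,[-37.6,-28.8,3],[0,0,68]],[1,[-37.6,-28.8,3],[0,0,68]],[1,[-37.6,-28.8,3],[0,0,68]]]}}

```text
time: 1.1
eef_pos: [439.6, 71.2, 180.2]
orientation: [2.235, 2.207, -0.001]
contact_force: [-0.4, 0.3, 0.7]
opening: -0.002
finger_force: 0.0
```

>>> {"fn": "drive_tool", "kwargs": {"motion": [[1,[0,0,5],[0,0,0]],[1,[0,0,5],[0,0,0]],[1,[0,0,5],[0,0,0]],[1,[0,0,5],[0,0,0]]]}}

```text
time: 1.43
eef_pos: [437.9, 75.5, 131.3]
orientation: [-2.23, -2.212, 0.001]
contact_force: [0.7, -0.4, 0.2]
opening: 0.002
finger_force: 0.0
```

```bash
python3 - <<'E'
from h import *
im,w=pts('side'); cv2.imwrite('pics/side1.png',cv2.resize(im[130:290,200:350],None,fx=3.7,fy=3.7,interpolation=cv2.INTER_CUBIC))
s=manip.read_state(); print(s['eef_pos'],s['contact_force'])
p=manip.camera_params('side');T=np.linalg.inv(np.array(p['cam_to_world']))
for q in [(438.5,73,119),(438.5,57.5,104),(438.5,81.5,82)]:
    c=T[:3,:3]@q+T[:3,3]; print(q,((p['fx']*c[0]/c[2]+p['cx']-200)*3.7).round(),((p['fy']*c[1]/c[2]+p['cy']-130)*3.7).round())
E
```

```text
[438.42674744  75.53405829 131.91906728] [-1.14764227  0.03941446 -0.22616287]
(438.5, 73, 119) 289.0 209.0
(438.5, 57.5, 104) 297.0 242.0
(438.5, 81.5, 82) 286.0 254.0
```

View pics/side1.png

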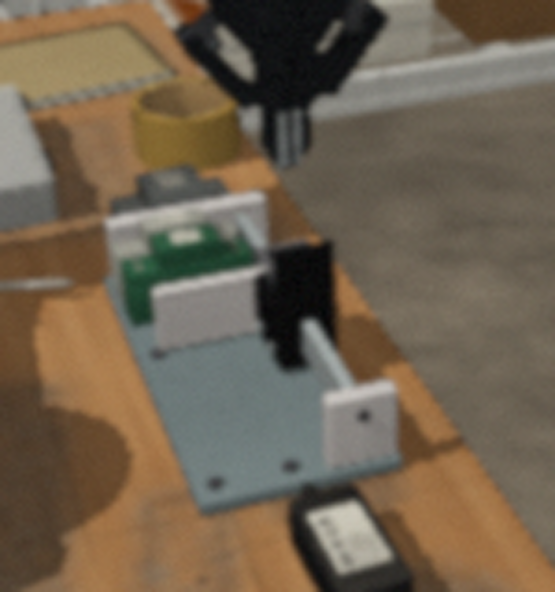

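The side crop shows the closed tips at about (288,165). That is higher than the predicted row of 209, while the wall top at (300,243) matches. I'll check the tip with depth.

```bash
python3 - <<'E'
from h import *
s=manip.read_state(); print(s['time'],s['eef_pos'],s['orientation'],s['q'])
im,w=pts('side')
for r in range(150,180,2): print(r,im[r,278],w[r,275].round(),w[r,278].round(),w[r,281].round())
im,w=pts('top'); m=np.zeros(w.shape[:2],bool); m[170:235,230:300]=1; m&=w[...,2]>110
measure(w); print(np.nanmin(w[m],0),np.nanmax(w[m],0))
E
```

```text
1.4833 [438.42674744  75.53405829 131.91906728] [2.22933474e+00 2.21221504e+00 1.19795184e-03] [-9.38767944e-02  2.22323690e-01  1.83875556e+00 -3.54256196e-06
  1.07931894e+00 -8.61662776e-02]
150 [13 16 11] [431.  59. 216.] [445.  84. 204.] [447.  67. 211.]
152 [14 13 12] [431.  61. 211.] [442.  76. 203.] [445.  63. 208.]
154 [13 15 12] [432.  63. 205.] [440.  70. 201.] [445.  63. 203.]
156 [11 11  8] [432.  64. 200.] [440.  71. 196.] [445.  62. 199.]
158 [23 22 20] [430.  61. 197.] [440.  69. 192.] [445.  65. 193.]
160 [52 53 52] [431.  62. 191.] [438.  65. 189.] [446.  68. 187.]
162 [62 62 63] [432.  67. 185.] [438.  66. 184.] [447.  70. 181.]
164 [65 65 61] [431.  64. 181.] [438.  64. 180.] [446.  69. 177.]
166 [60 63 60] [431.  65. 176.] [438.  64. 175.] [445.  67. 173.]
168 [71 70 68] [432.  68. 169.] [437.  64. 170.] [446.  68. 167.]
170 [68 69 69] [431.  66. 166.] [437.  63. 166.] [443.  62. 165.]
172 [68 69 66] [431.  68. 160.] [437.  64. 161.] [444.  63. 160.]
174 [67 71 74] [431.  68. 155.] [437.  65. 155.] [ 988. 1760. -746.]
176 [ 77  91 100] [ 938. 1747. -747.] [ 961. 1750. -752.] [ 984. 1747. -755.]
178 [ 80  93 102] [ 928. 1718. -747.] [ 948. 1710. -747.] [ 969. 1703. -748.]
pad [0. 0.] [0. 0.] 0.0 mean [nan nan] nan
wall [360.3  52.3] [67.8 74.3] 7.2 [351.6  56.5]
bar x= [1.51044838e-02 4.37622370e+02] yaw deg -0.8653573660361928
endblock [437.2 -43.2]
[303.27461002   7.79996316 382.28917349] [416.86639403 107.88182815 551.24022617]h.py:15: RuntimeWarning: Mean of empty slice.
  pad=X[m]; c,sz,a=cv2.minAreaRect(pad.astype(np.float32)); print('pad',np.round(c,1),np.round(sz,1),round(a,1),'mean',pad.mean(0).round(1),np.median(Z[m]).round(1))
  ret = um.true_divide(
  return _methods._mean(a, axis=axis, dtype=dtype,
  ret = ret.dtype.type(ret / rcount)
```

>>> {"fn": "drive_tool", "kwargs": {"motion": [[1,[0,0,1.5],[0,0,0]],[1,[0,0,3],[0,0,0]],[1,[0,0,3],[0,0,0]],[1,[0,0,3],[0,0,0]]]}}

```text
time: 1.92
eef_pos: [438.2, 75.3, 101.4]
orientation: [2.23, 2.212, 0.0]
contact_force: [0.4, 0.8, -0.1]
opening: 0.001
finger_force: 0.0
```

```bash
python3 - <<'E'
from h import *
s=manip.read_state(); print(s['time'],s['eef_pos'],s['contact_force'])
im,w=pts('side'); m=np.zeros(w.shape[:2],bool); m[140:215,265:295]=1; m&=(np.abs(w[...,0]-438)<15)&(w[...,1]>58)&(w[...,1]<80)&(w[...,2]>85)
print('tip zmin',np.percentile(w[m][:,2],[0,1,5]),'y face',np.median(w[m][:,1]),'x',np.percentile(w[m][:,0],[2,98]))
cv2.imwrite('pics/side2.png',cv2.resize(im[130:290,200:350],None,fx=3.7,fy=3.7,interpolation=cv2.INTER_CUBIC))
E
```

```text
1.9167 [438.19581478  75.30384637 101.38857404] [ 0.39850301  0.83315727 -0.08662539]
tip zmin [121.50147055 124.71896762 130.28050024] y face 64.07135860407925 x [423.81780954 452.34321098]
```

View pics/side2.png

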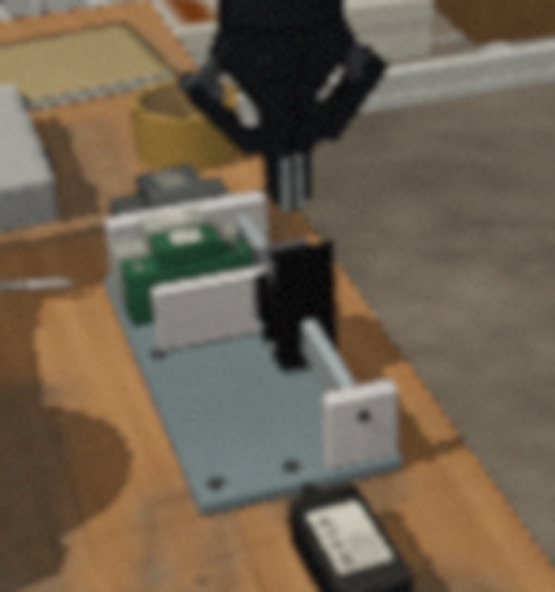

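The tip is now at (290,208), z≈121 by depth. That is about 20 mm above the reported TCP, not 11 mm below it, so I'll go down guarded and watch the force.

>>> {"fn": "drive_tool", "kwargs": {"motion": [[1,[0,0,1.5],[0,0,0]],[1,[0,0,2.5],[0,0,0]],[1,[0,0,3.2],[0,0,0]],[1,[0,0,3.2],[0,0,0]],[1,[0,0,3.2],[0,0,0]]]}}

```text
time: 2.38
eef_pos: [438.5, 75.1, 69.4]
orientation: [2.231, 2.211, 0.001]
contact_force: [-0.4, -0.2, -0.5]
opening: 0.003
finger_force: 0.0
```

>>> {"fn": "drive_tool", "kwargs": {"motion": [[1,[0,0,0.2],[0,0,0]],[1,[0,0,0.4],[0,0,0]],[1,[0,0,0.4],[0,0,0]]]}}

```text
time: 2.63
eef_pos: [438.2, 75.0, 64.8]
orientation: [2.231, 2.212, 0.0]
contact_force: [-0.3, 0.0, 0.2]
opening: -0.002
finger_force: 0.0
```

>>> {"fn": "drive_tool", "kwargs": {"motion": [[1,[0,0,0.2],[0,0,0]],[1,[0,0,0.4],[0,0,0]],[1,[0,0,0.4],[0,0,0]]]}}

```text
time: 2.88
eef_pos: [438.3, 75.0, 60.6]
orientation: [2.231, 2.211, 0.001]
contact_force: [-0.1, -0.2, 1.9]
opening: -0.004
finger_force: 1.1
```

>>> {"fn": "drive_tool", "kwargs": {"motion": [[1,[0,0,0.2],[0,0,0]],[1,[0,0,0.4],[0,0,0]],[1,[0,0,0.4],[0,0,0]]]}}

```text
time: 3.13
eef_pos: [438.3, 75.0, 56.6]
orientation: [2.231, 2.211, 0.0]
contact_force: [1.2, 1.2, 3.2]
opening: 0.003
finger_force: 1.7
```

>>> {"fn": "drive_tool", "kwargs": {"motion": [[1,[0,0,0.2],[0,0,0]],[1,[0,0,0.2],[0,0,0]],[1,[0,0,0.2],[0,0,0]]]}}

```text
time: 3.38
eef_pos: [438.3, 75.0, 54.8]
orientation: [2.231, 2.211, 0.001]
contact_force: [1.1, -0.2, 4.5]
opening: 0.001
finger_force: 1.9
```

>>> {"fn": "drive_tool", "kwargs": {"motion": [[1,[0,0,0.1],[0,0,0]],[1,[0,0,0.1],[0,0,0]],[1,[0,0,0.1],[0,0,0]],[1,[0,0,0.1],[0,0,0]]]}}

```text
time: 3.72
eef_pos: [438.2, 75.0, 53.8]
orientation: [2.231, 2.211, 0.0]
contact_force: [0.7, -0.7, 5.2]
opening: 0.006
finger_force: 2.1
```

```bash
python3 - <<'E'
from h import *
f=[]
for i in range(6):
    im,w=pts('side'); f.append(manip.read_state()['contact_force'])
print(np.mean(f,0))
E
```

```text
[1.57147497 0.44221827 4.66338522]
```

>>> {"fn": "drive_tool", "kwargs": {"motion": [[1,[-0.3,0,0],[0,0,0]],[1,[-0.6,0,0],[0,0,0]],[1,[-0.9,0,0],[0,0,0]],[1,[-1.2,0,0],[0,0,0]],[1,[-1.5,0,0],[0,0,0]],[1,[-1.8,0,0],[0,0,0]],[1,[-2.1,0,0],[0,0,0]],[1,[-2.4,0,0],[0,0,0]],[1,[-2.4,0,0],[0,0,0]]]}}

```text
time: 4.77
eef_pos: [437.9, 50.4, 53.7]
orientation: [2.231, 2.211, -0.001]
contact_force: [2.5, -1.3, 4.2]
opening: 0.003
finger_force: 2.1
```

```bash
python3 - <<'E'
from h import *
im,w=pts('side'); cv2.imwrite('pics/side3.png',cv2.resize(im[130:290,200:350],None,fx=3.7,fy=3.7,interpolation=cv2.INTER_CUBIC))
E
```

```text
(no output)
```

View pics/side3.png

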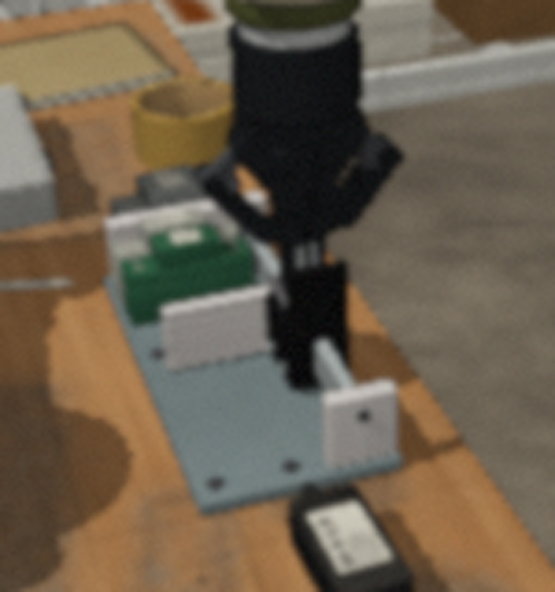

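The jaw plate's left edge has moved from (153,287) to (163,307), and the wall with it, while the modules stayed put. I'll carry on pushing.

>>> {"fn": "drive_tool", "kwargs": {"motion": [[1,[-0.4,0,0],[0,0,0]],[1,[-0.8,0,0],[0,0,0]],[1,[-1.2,0,0],[0,0,0]],[1,[-1.6,0,0],[0,0,0]],[1,[-2.0,0,0],[0,0,0]],[1,[-2.4,0,0],[0,0,0]],[1,[-2.8,0,0],[0,0,0]],[1,[-3.2,0,0],[0,0,0]],[1,[-3.6,0,0],[0,0,0]],[1,[-4.0,0,0],[0,0,0]],[1,[-4.4,0,0],[0,0,0]],[1,[-4.8,0,0],[0,0,0]]]}}

```text
time: 5.82
eef_pos: [437.5, 2.6, 53.7]
orientation: [2.231, 2.212, 0.0]
contact_force: [1.7, 2.2, 4.5]
opening: 0.001
finger_force: 2.1
```

>>> {"fn": "drive_tool", "kwargs": {"motion": [[1,[-0.3,0,0],[0,0,0]],[1,[-0.6,0,0],[0,0,0]],[1,[-0.9,0,0],[0,0,0]],[1,[-1.2,0,0],[0,0,0]],[1,[-1.4,0,0],[0,0,0]],[1,[-1.4,0,0],[0,0,0]]]}}

```text
time: 6.32
eef_pos: [437.4, -11.5, 53.7]
orientation: [2.231, 2.211, -0.0]
contact_force: [1.8, -0.7, 4.4]
opening: 0.0
finger_force: 2.1
```

>>> {"fn": "drive_tool", "kwargs": {"motion": [[1,[-0.2,0,0],[0,0,0]],[1,[-0.4,0,0],[0,0,0]],[1,[-0.5,0,0],[0,0,0]],[1,[-0.5,0,0],[0,0,0]]]}}

```text
time: 6.65
eef_pos: [436.8, -15.9, 53.5]
orientation: [-2.23, -2.211, 0.001]
contact_force: [0.9, 2.4, 4.8]
opening: 0.002
finger_force: 2.1
```

>>> {"fn": "drive_tool", "kwargs": {"motion": [[1,[-0.1,0,0],[0,0,0]],[1,[-0.2,0,0],[0,0,0]],[1,[-0.3,0,0],[0,0,0]],[1,[-0.3,0,0],[0,0,0]]]}}

```text
time: 6.98
eef_pos: [437.0, -19.0, 53.6]
orientation: [-2.231, -2.211, 0.001]
contact_force: [-1.3, 3.7, 4.9]
opening: 0.002
finger_force: 2.1
```

```bash
python3 - <<'E'
from h import *
f=[]
for i in range(4):
    im,w=pts('side'); f.append(manip.read_state()['contact_force'])
print(np.mean(f,0))
cv2.imwrite('pics/side4.png',cv2.resize(im[130:290,200:350],None,fx=3.7,fy=3.7,interpolation=cv2.INTER_CUBIC))
E
```

```text
[-1.44074585  2.60263832  4.39111169]
```

View pics/side4.png

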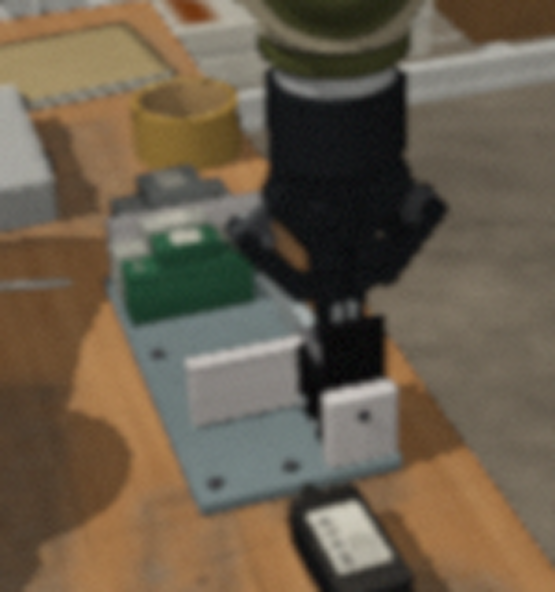

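The jaw is almost at the block: the wall is at (350,360), just behind the end block at (360,420). I'll creep on until the force rises.

>>> {"fn": "drive_tool", "kwargs": {"motion": [[1,[-0.1,0,0],[0,0,0]],[1,[-0.2,0,0],[0,0,0]],[1,[-0.2,0,0],[0,0,0]],[1,[-0.2,0,0],[0,0,0]]]}}

```text
time: 7.52
eef_pos: [437.0, -19.2, 53.6]
orientation: [-2.23, -2.209, -0.003]
contact_force: [0.9, 16.4, 6.1]
opening: 0.0
finger_force: 9.0
```

>>> {"fn": "drive_tool", "kwargs": {"motion": [[1,[-0.1,0,0],[0,0,0]],[1,[-0.2,0,0],[0,0,0]],[1,[-0.2,0,0],[0,0,0]],[1,[-0.2,0,0],[0,0,0]]]}}

```text
time: 7.85
eef_pos: [437.0, -19.3, 53.7]
orientation: [-2.229, -2.207, -0.007]
contact_force: [3.7, 30.9, 8.2]
opening: -0.0
finger_force: 16.8
```

>>> {"fn": "drive_tool", "kwargs": {"motion": [[1,[-0.1,0,0],[0,0,0]],[1,[-0.2,0,0],[0,0,0]],[1,[-0.2,0,0],[0,0,0]],[1,[-0.2,0,0],[0,0,0]]]}}

```text
time: 8.18
eef_pos: [437.0, -19.3, 53.7]
orientation: [-2.228, -2.204, -0.011]
contact_force: [6.1, 46.5, 11.3]
opening: -0.0
finger_force: 24.5
```

It's hard against the block, 46 N in the push direction. I'll take the load off and lift straight up.

>>> {"fn": "drive_tool", "kwargs": {"motion": [[1,[0.3,0,0],[0,0,0]],[1,[0.55,0,0],[0,0,0]],[1,[0.55,0,0],[0,0,0]],[1,[0.55,0,-0.4],[0,0,0]],[1,[0.55,0,-1],[0,0,0]],[1,[0.55,0,-3],[0,0,0]],[1,[0.55,0,-6],[0,0,0]],[1,[0.55,0,-10],[0,0,0]],[1,[0.55,0,-12],[0,0,0]],[1,[0.55,0,-12],[0,0,0]]]}}

```text
time: 9.02
eef_pos: [439.3, -20.7, 177.9]
orientation: [2.226, 2.206, 0.005]
contact_force: [0.7, -0.7, 0.0]
opening: -0.0
finger_force: 0.0
```

>>> {"fn": "drive_tool", "kwargs": {"motion": [[1,[20,0,-6],[0,0,0]],[1,[20,0,-6],[0,0,0]],[1,[20,0,-6],[0,0,0]],[1,[20,0,-6],[0,0,0]],[1,[20,0,-6],[0,0,0]],[1,[30,-10,-6],[0,0,0]],[1,[30,-10,-6],[0,0,0]],[1,[30,-10,-6],[0,0,0]],[1,[30,-10,-6],[0,0,0]],[1,[30,-10,-6],[0,0,0]],[1,[30,-10,-6],[0,0,0]],[1,[30,-10,-6],[0,0,0]]]}}

```text
time: 10.02
eef_pos: [340.6, 280.7, 233.3]
orientation: [2.232, 2.21, -0.001]
contact_force: [0.8, 0.2, -0.6]
opening: -0.001
finger_force: 0.0
```

```bash
python3 - <<'E'
from h import *
s=manip.read_state(); print(s['time'],s['eef_pos'],s['contact_force'])
im,w=pts('top'); measure(w); cv2.imwrite('pics/top5.png',cv2.resize(im[180:260,170:370],None,fx=4,fy=4,interpolation=cv2.INTER_CUBIC))
E
```

```text
10.0167 [340.59402206 280.69520422 233.26809778] [ 0.81456839  0.1535705  -0.63914365]
pad [438.2  -6.8] [36.5 37.3] 0.9 mean [438.   -6.4] 81.8
wall [437.4 -34.3] [37.3  7.3] 0.2 [437.6 -34. ]
bar x= [3.73109729e-01 4.22119828e+02] yaw deg -20.46103433704546
endblock [434.5 -44.2]
```

View pics/top5.png

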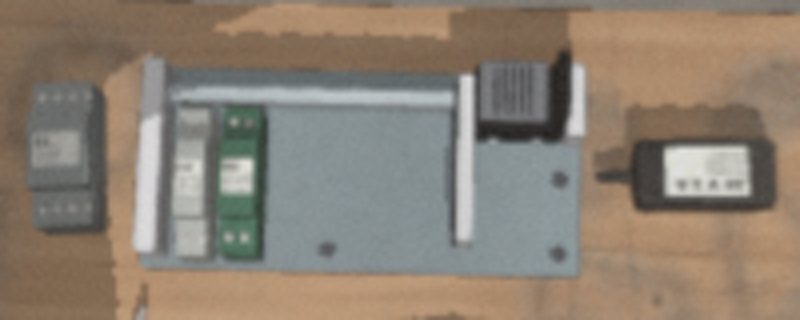

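The carriage is at (515,95), against the end block at (577,100). The pad is up again at z≈82, and the modules and adapter are where they started.

```bash
python3 -c "
from cell import manip
print(manip.sign_off())"
```

```text
the job is handed in; nothing more can be done
None
```

The jaw was pushed back about 88 mm until it was hard against the end block; the pad has sprung up, the modules and adapter look unmoved, and the job is handed in (no verdict was returned).

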